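Set the instrument's purge-air valve two turns open

ROBOT

A 6-joint arm with a two-finger parallel gripper is mounted at the origin on the work surface. World frame = base frame: x ahead of the robot, y to its left, z up, the work surface at z = 0. Lengths are in m, angles in rad, forces in N, time in s.
With the tool pointing down it reaches from about 0.25 to 0.725 m from the base axis. Payload 4 kg.
Tool frame: the origin (TCP) lies midway between the tips of the shut fingers; the grasp point (between the pads) lies 19 mm behind it; z points along the fingers, y is the direction in which the jaws open and shut (so a half turn about z gives the same grasp; the last joint's range is limited). The gripper opens to 85 mm and grips with 20 to 120 N. Pads are 22 mm wide; open, the fingers measure 114 mm over their backs; the gripper's body (76 mm by 85 mm) begins 54 mm behind the grasp point. The pads swing forward as they close: fully open they stand 13 mm farther back than shut.
Start: joints at [1.29, 0.241, 0.005, 1.335, 0, 1.571], TCP at [0.139, 0.48, 0.231] pointing down, gripper open.
Joint ranges: [-2.72, 2.72], [-1.05, 1.87], [-1.09, 1.28], [-1.99, 2.15], [-1.42, 1.44], [-3.14, 3.14]. Speed limits (rad/s): [2.79, 2.79, 3.14, 3.14, 3.14, 3.14].

INTERFACE

Orientations are given as a unit quaternion [x, y, z, w].
In Python, from workcell import monitor, cams, order gives the robot as it stands.
- The arm moves only by the tool send_rows, never from a script. Its argument "moves" is a list of rows, each a list of 4 numbers: the shift along the tool's x, y, z as a fraction of full scale, then the turn about the tool's z as a fraction of full scale. A call has 1 to 20 rows; each row shifts and turns the commanded pose from where the row before left it, along the tool's axes as they then stand; what a row does not reach is not made up. Full scale, the value 1, is 100 cm for a shift and 0.1 rad for a turn. A row lasts 1/10 s, in which the tool goes at most 50 mm and 8.59 degrees, less where a joint would pass 70% of its speed; a pose out of reach is approached as far as the arm can. A call with a number of a shift or a turn outside -1 to 1 is refused whole. A call with a gripper value outside its range is refused whole. "claw" is the gripper's target within -1 to 1 (fully open at 1, half-way at 0, shut at -1), set as the call begins (left out, the last holds). The fingers move at their own pace and stop on an object; the grip force is fixed at half the most. Time passes only in rows, so rows that do not move let the fingers close. It gives the time, the measured TCP pose, the force and the opening at its end, in the units of the state.
- monitor.get_obs(): the state, without advancing time (a new reading comes with each control period).
- cams.camera(name): name is "side" or "top"; returns (picture, depth): 420x560x3 uint8, blue, green, red; 420x560 float32, m along the optical axis (not along the pixel's ray), 0 where there is no reading.
- cams.camera_info(name): a dict with "intrinsics" (3x3 intrinsics, pixels), "distortion" ([k1, k2, p1, p2, k3] as OpenCV has them; the pictures are not rectified), "T" (4x4, takes a point from camera to world coordinates). Camera axes: x right, y up, looking along -z (the intrinsics and any distortion apply to the point x, -y, -z); pixel columns grow to the right and rows downward; lengths in m; the calibration is good to about 2 mm. A picture is of the moment at which its call begins. camera_info takes no time and is no camera call.
- order.job_done(): hands the job in, once; it reports no verdict.
The state is a dict: "clock": time; "joint_pos": joint angles; "joint_vel": joint speeds; "tau": joint torques, N m; "eef_pos": TCP position; "tool_rot": TCP orientation; "ft_force": force on the tool from outside, world axes, zero at the start; "ft_torque": the same for the moment, N m; "grip_width": finger opening in m.
Only numpy, scipy, OpenCV 4.12 (cv2) and the standard library are available. Lean on these libraries where they do the work, as an engineer would, in place of code of your own. Each camera call takes 0.05 s, during which the arm holds its last target.

TASK

Reset the purge air to the colour-measuring instrument: turn the valve that has the crank handle clockwise until it is shut against its stop, then back it off exactly two full turns anticlockwise. Finish with the fingers still gripping the crank handle, keeping the wheel still there, so that it can be locked. Leave the other valve and the things lying on the bench where they are.

Things in the scene. Friction and masses are not known exactly. Their poses are not given: they have to be found in the camera images.
- purge_base: purge valve: brass body, stem upright, on a bolted-down aluminium foot 85 x 130 x 10 mm, with a dark steel handwheel 102 mm across on top and an upright crank handle on its rim. Origin: centre of the foot's underside, on the stem axis; z up; the pipe runs along y. Shut, the handle lies on this body's +x side of the stem; opened by q, q anticlockwise (from above) of +x
- purge_hub (a point): centre of the purge valve's wheel, on the stem's axis, 102 mm above the table; nothing at the hub stands higher than 113 mm above the table
- purge_handle (a point): centre, half-way up, of the purge valve's crank handle: upright black cylinder 22 mm across, 50 mm high, 45 mm from the stem axis, from 113 to 163 mm above the table (this point at 138). It revolves freely on its own pin, so fingers can hold it from above and carry it round in a level circle without themselves turning. It cannot come off
- purge_wheel (a joint): angle of the purge valve's wheel, rad: 0 = shut, against a hard stop; grows as the wheel is turned anticlockwise seen from above (opening), 6.28 a turn, up to 31.4. It starts part open, 2.5 to 6.5. It turns stiffly and evenly: about 2.5 N at the handle, and stays where it is left
- vent_rim (a point): a point on the rim of the other valve's wheel, 102 mm above the table: the vent valve, of the same build but with a smaller wheel, 84 mm across, and no handle. Its wheel also turns if touched. Leave it alone
- tile: bystander, loose: white glazed reference tile, disc 52 mm across and 16 mm high; origin at the centre of its underside
- trap: bystander, loose: black stepped light-trap plug standing upright, 44 mm across, 50 mm high; origin at the centre of its underside
- cup: bystander, loose: small white ceramic sample cup, 64 mm across, 60 mm high; origin at the centre of its underside
- spanner: bystander, loose: steel spanner lying flat, 160 mm long along its own x; origin near mid length, on the underside
- cleaner: bystander, loose: white plastic bottle, 56 mm across, 110 mm high; origin at the centre of its underside
Not all that is in view belongs to the job. What is shaped like the purge_base but orange or red is not meant.

How it is judged:
On the way:
1. the purge valve is shut against its stop (within 0.12 rad) (value of joint purge_wheel below 0.12 rad), for 0.1 s.
At the end, for the whole second after the job is handed in: After being shut, the purge wheel is still, 12.57 rad (two turns) open within 0.3 rad; the fingers grip its crank handle (over 5 N, grasp point within 35 mm of its centre, 15 mm level); the other valve's rim point has moved under 15 mm, each bystander under 30 mm (value of joint purge_wheel between 12.266 and 12.866 rad and velocity of joint purge_wheel between -0.1 and 0.1 rad/s and contact force between the fingers and purge_base above 5 N and distance between the grasp point and purge_handle below 0.035 m and horizontal distance between the grasp point and purge_handle below 0.015 m and distance of vent_rim from where it was at the start of the episode below 0.015 m and distance of each of tile, trap, cup, spanner, cleaner from where it was at the start of the episode below 0.03 m); the arm keeps its last pose, push and grip.
It fails at once if the other valve is turned (distance of vent_rim from where it was at the start of the episode above 0.015 m).
It fails at once if a bystander is pushed away (distance of any of tile, trap, cup, spanner, cleaner from where it was at the start of the episode above 0.03 m).
It also fails if it takes over 54 s, if anything falls off the work surface, if the arm or the gripper's body presses on something with over 40 N, if the wrist force passes 120 N, or if a joint passes its speed limit or range.

## Working session

There is one attempt and no reset: what is moved stays moved. The work goes in short steps, Python scripts to look and compute and a tool call to move; the robot and the scene stay as the last step left them, time stands still between calls to the robot, and variables do not carry over. Pictures are saved under pics/ and viewed, and the job is handed in when it is done.

Besides the shell and the picture viewer there is one more tool, called after "Call:" in YAML: its name, and indented under it one key for each argument. send_rows: Moves the arm, as the interface text tells. Its arguments: {"type":"object","properties":{"moves":{"type":"array","items":{"type":"array","items":{"type":"number","minimum":-1,"maximum":1}}},"claw":{"type":"number"}},"required":["moves"]}

```bash
ls; mkdir -p pics
cat > h.py <<'E'
import numpy as np, cv2
from workcell import monitor, cams, order
def snap(n):
    im,d=cams.camera(n); np.savez(f'last_{n}.npz',im=im,d=d); return im,d
def load(n):
    z=np.load(f'last_{n}.npz'); return z['im'],z['d']
def ray(n,uv):
    ci=cams.camera_info(n); K=np.array(ci['intrinsics'],float); D=np.array(ci['distortion'],float); T=np.array(ci['T'])
    p=cv2.undistortPoints(np.array(uv,float).reshape(-1,1,2),K,D).reshape(-1,2)
    d=np.c_[p[:,0],-p[:,1],-np.ones(len(p))]
    return T[:3,3], d@T[:3,:3].T
def onplane(n,uv,z):
    o,d=ray(n,uv); return o+d*((z-o[2])/d[:,2])[:,None]
def proj(n,P):
    ci=cams.camera_info(n); K=np.array(ci['intrinsics'],float); D=np.array(ci['distortion'],float); T=np.array(ci['T'])
    c=(np.atleast_2d(P)-T[:3,3])@T[:3,:3]; c=c*[1,-1,-1]
    return cv2.projectPoints(c,np.zeros(3),np.zeros(3),K,D)[0].reshape(-1,2)
def cloud(n,d):
    v,u=np.mgrid[:d.shape[0],:d.shape[1]]
    o,r=ray(n,np.c_[u.ravel(),v.ravel()])
    return (o+r*d.reshape(-1,1)).reshape(*d.shape,3)
E
python3 - <<'E'
from h import *
for n in('side','top'):
    im,d=snap(n); cv2.imwrite(f'pics/{n}0.png',im); ci=cams.camera_info(n); print(n,np.round(ci['T'],3).tolist(),np.round(ci['intrinsics'],1).tolist(),ci['distortion'])
print(monitor.get_obs())
E
```

```text
pics
side [[-0.993, 0.066, -0.094, 0.416], [-0.115, -0.52, 0.846, 0.921], [0.007, 0.851, 0.525, 0.706], [0.0, 0.0, 0.0, 1.0]] [[438.6, 0.0, 287.8], [0.0, 438.6, 207.5], [0.0, 0.0, 1.0]] [0.02014742 0.         0.         0.         0.        ]
top [[-0.001, 0.981, -0.194, 0.29], [-1.0, -0.002, -0.006, -0.026], [-0.007, 0.194, 0.981, 1.36], [0.0, 0.0, 0.0, 1.0]] [[494.8, 0.0, 278.5], [0.0, 494.8, 211.8], [0.0, 0.0, 1.0]] [0.04705465 0.         0.         0.         0.        ]
{'clock': 0.1, 'joint_pos': array([ 1.29000147e+00,  2.41362605e-01,  3.83873810e-03,  1.33520328e+00,
       -4.46185724e-05,  1.57077771e+00]), 'joint_vel': array([ 5.13595460e-04, -5.73081707e-04,  1.55435057e-03, -1.26751118e-03,
       -1.05479054e-03, -7.66772067e-05]), 'tau': array([-3.46801298e-04, -3.73137081e+01,  2.53010184e+01,  1.08383151e-02,
       -1.35660503e-05, -5.16565990e-06]), 'eef_pos': array([0.13841279, 0.47985937, 0.2304818 ]), 'tool_rot': array([ 1.39927340e-01,  9.90161303e-01, -9.59032242e-04, -1.13015487e-04]), 'ft_force': array([-0.11973252, -0.72339111,  0.44178623]), 'ft_torque': array([ 0.01999705,  0.01823649, -0.03671658]), 'grip_width': 0.08531535336658826}
```

View pics/side0.png

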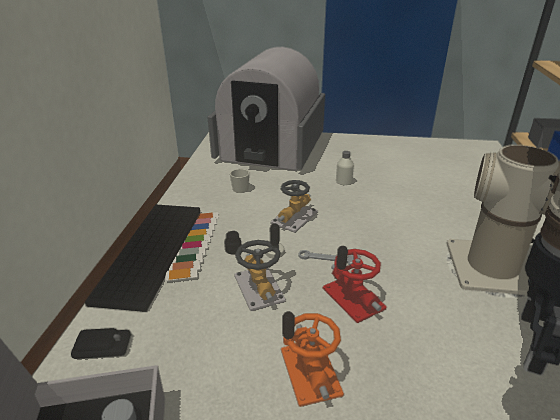

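View pics/top0.png

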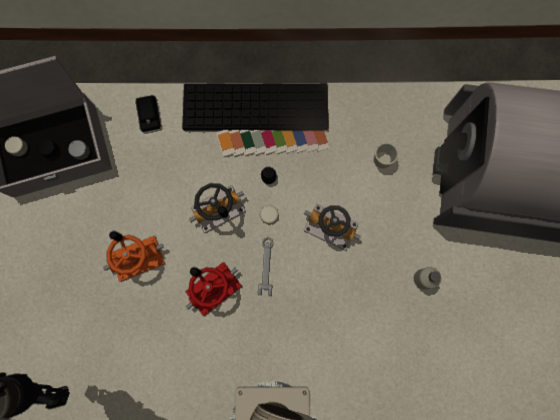

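The brass valves with dark wheels are the purge candidate at top (214,202), side (258,254), with an upright black handle at top ~(224,212), and the vent at top (335,222), with no handle. The red one at top (210,288) and the orange one at (130,255) are decoys. I'll confirm this in an enlarged crop and measure.

Run:
```python
from h import *
im,d=load('top'); a=cv2.resize(im[150:270,160:300],None,fx=4,fy=4,interpolation=cv2.INTER_CUBIC)
im2,d2=load('side'); b=cv2.resize(im2[215:325,210:350],None,fx=4,fy=4,interpolation=cv2.INTER_CUBIC)
cv2.imwrite('pics/ca.png',a); cv2.imwrite('pics/cb.png',b)
C=cloud('top',d)
for nm,(u,v) in dict(wheel=(214,202),vent=(335,222),red=(210,288),orange=(130,255)).items():
    sub=C[v-40:v+40,u-40:u+40]; 
    uu,vv=np.meshgrid(range(u-40,u+40),range(v-40,v+40))
    z=sub[...,2]
    m=(z>.12)&(z<.18); print(nm,'hi',m.sum(),np.round(np.median(sub[m],0),3) if m.sum() else '', (np.median(uu[m]),np.median(vv[m])) if m.sum() else '')
    m=(z>.09)&(z<.12)
    p=sub[m][:,:2]
    A=np.c_[2*p,np.ones(len(p))]; s=np.linalg.lstsq(A,(p**2).sum(1),rcond=None)[0]
    print('  rim n',m.sum(),np.round(s[:2],4),'r',np.sqrt(s[2]+s[0]**2+s[1]**2).round(4), np.round(np.median(z[m]),4), 'minmax mid',np.round((p.min(0)+p.max(0))/2,4),np.round(np.ptp(p,axis=0),4))
```

```text
wheel hi 83 [0.531 0.121 0.158] (np.float64(222.0), np.float64(211.0))
  rim n 603 [0.568  0.1519] r 0.0397 0.106 minmax mid [0.5685 0.1524] [0.0969 0.0986]
vent hi 0  
  rim n 526 [ 0.517  -0.1607] r 0.0316 0.1061 minmax mid [ 0.5179 -0.1607] [0.0808 0.0777]
red hi 81 [0.383 0.184 0.159] (np.float64(195.0), np.float64(271.0))
  rim n 701 [0.3471 0.1583] r 0.0395 0.1057 minmax mid [0.3479 0.1585] [0.0994 0.0979]
orange hi 101 [0.472 0.383 0.157] (np.float64(115.0), np.float64(235.0))
  rim n 718 [0.4303 0.3685] r 0.0398 0.1056 minmax mid [0.4315 0.3701] [0.1017 0.1027]
```

View pics/ca.png

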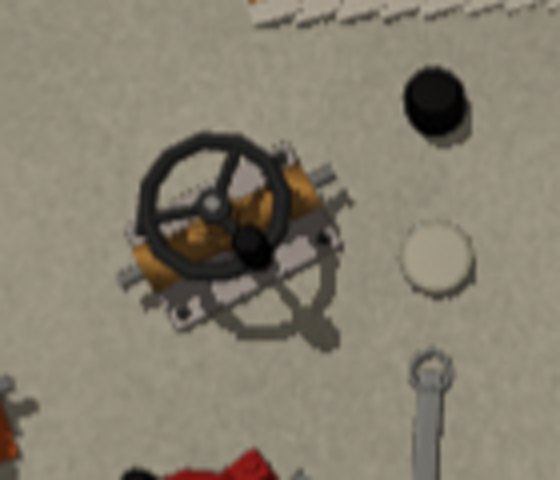

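View pics/cb.png

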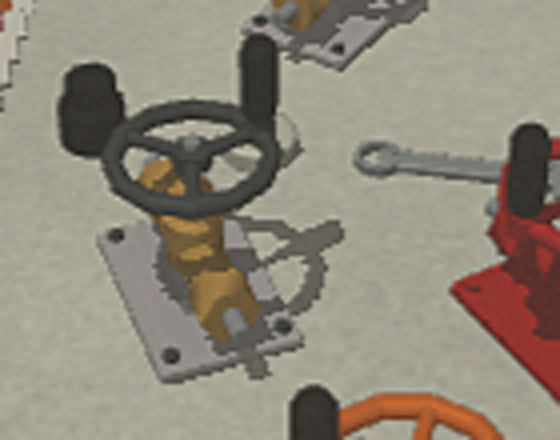

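Confirmed: brass body, dark wheel, and an upright black handle (crop (255,245), top pixel ~(223,211)). The black stepped plug at crop-b (90,110) is the trap. Next I'll refine the hub, the handle and the foot's yaw across both views.

Run:
```python
from h import *
from scipy.optimize import least_squares
for n,c in(('top',(214,202)),('side',(258,250))):
    im,d=load(n); C=cloud(n,d)
    z=C[...,2]; r=np.hypot(C[...,0]-.568,C[...,1]-.152)
    m=(z>.156)&(z<.172)&(r<.08); v,u=np.where(m)
    print(n,'handle top n',m.sum(),'mean',np.round(C[m].mean(0),4),'mid',np.round((C[m].min(0)+C[m].max(0))/2,4),np.round(np.ptp(C[m],axis=0),4))
    m=(z>.120)&(z<.172)&(r<.08); print('  all handle',np.round(C[m].mean(0),4),m.sum())
    # hub knob
    m=(z>.095)&(z<.125)&(r<.012); print('  hub',m.sum(),np.round(C[m].mean(0),4), z[m].max().round(4) if m.any() else '')
    # rim outer circle fit, r>.04
    m=(z>.095)&(z<.116)&(r>.038)&(r<.06); p=C[m][:,:2]
    h=least_squares(lambda s:np.hypot(*(p-s[:2]).T)-s[2],[.568,.152,.046],loss='soft_l1',f_scale=.002).x; print('  rim',np.round(h,4),'z',z[m].mean().round(4))
    tm=(abs(z)<.004); print('  table z',np.median(z[tm]).round(4))
    m=(z>.006)&(z<.016)&(r<.085); p=C[m][:,:2]
    rc=cv2.minAreaRect((p*1000).astype(np.float32)); print('  foot',rc,m.sum())
print(proj('side',[[.568,.152,.113],[.536,.120,.163]]),proj('top',[[.568,.152,.113],[.536,.120,.163]]))
```

```text
top handle top n 52 mean [0.534  0.1228 0.1608] mid [0.5337 0.122  0.1617] [0.0197 0.0194 0.0113]
  all handle [0.532  0.1214 0.1532] 83
  hub 68 [0.5675 0.1517 0.1086] 0.1165
  rim [0.5676 0.1517 0.0445] z 0.1059
  table z -0.0006
  foot ((562.73291015625, 145.46737670898438), (127.46102905273438, 141.17730712890625), 40.359535217285156) 460
side handle top n 55 mean [0.5345 0.128  0.1618] mid [0.5346 0.1246 0.161 ] [0.0182 0.02   0.0099]
  all handle [0.534  0.1302 0.1454] 174
  hub 60 [0.5664 0.1545 0.1088] 0.1146
  rim [0.5678 0.156  0.0446] z 0.1065
  table z 0.0006
  foot ((568.146728515625, 154.76605224609375), (84.82003784179688, 130.86087036132812), 27.988460540771484) 862
[[257.61859057 249.99956807]
 [273.68751668 224.34713446]] [[212.72069481 200.42549355]
 [222.58654542 208.65431532]]
```

Call:
send_rows:
  moves:
    - [-0.04,-0.0194,0,0]
    - [-0.04,-0.0194,0,0]
    - [-0.04,-0.0194,0,0]
    - [-0.04,-0.0194,0,0]
    - [-0.04,-0.0194,0,0]
    - [-0.04,-0.0194,0,0]
    - [-0.04,-0.0194,0,0]
    - [-0.04,-0.0194,0,0]
    - [-0.04,-0.0194,0,0]
    - [-0.04,-0.0194,0,0]
    - [-0.04,-0.0194,0,0]
    - [-0.04,-0.0194,0,0]
    - [0,0,0,0]
    - [0,0,0,0]
  claw: 1

```text
clock: 1.5
eef_pos: [0.5352, 0.1228, 0.2303]
tool_rot: [0.141, 0.99, -0.0, -0.001]
ft_force: [-0.5, 0.4, -0.7]
grip_width: 0.0853
```

Call:
send_rows:
  moves:
    - [0.0015,0.001,0.02,0]
    - [0,0,0.02,0]
    - [0,0,0.02,0]
    - [0,0,0.02,0]
    - [0,0,0.015,0]
    - [0,0,0.01,0]
    - [0,0,0,0]
    - [0,0,0,0]

```text
clock: 2.3
eef_pos: [0.5339, 0.1257, 0.1268]
tool_rot: [0.139, 0.99, 0.0, 0.0]
ft_force: [0.5, -0.2, 0.3]
grip_width: 0.0854
```

Run:
```python
from h import *
a,_=snap('side'); b,_=snap('top')
A=cv2.resize(a[130:310,160:360],None,fx=3,fy=3); cv2.imwrite('pics/s1.png',A)
cv2.imwrite('pics/t1.png',cv2.resize(b[120:300,130:330],None,fx=3,fy=3))
o=monitor.get_obs(); print(o['eef_pos'],o['joint_pos'].round(3))
```

```text
[0.53464849 0.12556361 0.12743653] [ 0.231  0.4   -0.048  1.12   0.     0.511]
```

View pics/s1.png

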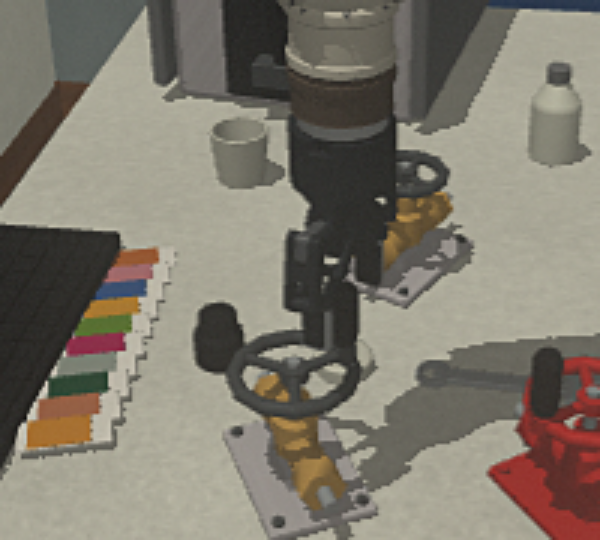

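The side view shows the handle at crop (345,315) between the near finger (~(305,275)) and the far finger (~(370,255)). Closing now.

Call:
send_rows:
  moves:
    - [0,0,0,0]
    - [0,0,0,0]
    - [0,0,0,0]
    - [0,0,0,0]
    - [0,0,0,0]
    - [0,0,0,0]
    - [0,0,0,0]
    - [0,0,0,0]
  claw: -1

```text
clock: 3.2
eef_pos: [0.5339, 0.1244, 0.1267]
tool_rot: [0.14, 0.99, -0.001, 0.0]
ft_force: [-2.2, -3.6, 5.7]
grip_width: 0.0204
```

Run:
```python
from h import *
a,_=snap('side'); b,_=snap('top')
A=cv2.resize(a[180:280,220:320],None,fx=5,fy=5); cv2.imwrite('pics/s2.png',A)
o=monitor.get_obs(); print(o['eef_pos'],o['ft_force'],o['grip_width'])
```

```text
[0.5338316  0.12437324 0.12663002] [-2.06917181 -3.73051431  5.81146881] 0.020562883681969436
```

View pics/s2.png

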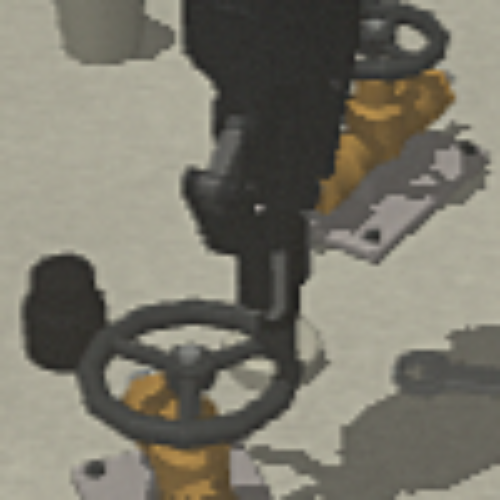

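```bash
cat >> h.py <<'E'
EX=np.array([-.96084,.27711]); EY=np.array([.27711,.96084])
def arc(c,r,a0,a1,n,start=None):
    a=np.radians(np.linspace(a0,a1,n+1)); P=np.c_[c[0]+r*np.cos(a),c[1]+r*np.sin(a)]
    if start is not None: P[0]=start
    L=np.round(np.c_[(P-P[0])@EX,(P-P[0])@EY],4); 
    D=np.diff(L,axis=0)
    return '['+', '.join(f'[{x:.4f}, {y:.4f}, 0, 0]' for x,y in D)+']'
E
python3 - <<'E'
from h import *
print(arc((.5677,.1535),.045,220.6,180.6,4))
E
```

```text
[[0.0062, 0.0049, 0, 0], [0.0052, 0.0058, 0, 0], [0.0041, 0.0067, 0, 0], [0.0029, 0.0073, 0, 0]]
```

Call:
send_rows:
  moves:
    - [0.0062,0.0049,0,0]
    - [0.0052,0.0058,0,0]
    - [0.0041,0.0067,0,0]
    - [0.0029,0.0073,0,0]
    - [0,0,0,0]

```text
clock: 3.8
eef_pos: [0.5243, 0.156, 0.1267]
tool_rot: [0.139, 0.99, 0.001, 0.001]
ft_force: [1.3, 1.6, 1.8]
grip_width: 0.0204
```

Run:
```python
from h import *
o=monitor.get_obs(); p=o['eef_pos']; print(p,o['ft_force'],o['ft_torque'],o['grip_width'])
v=p[:2]-[.5677,.1535]; print(np.hypot(*v),np.degrees(np.arctan2(v[1],v[0]))%360)
print(arc((.5677,.1535),.045,180.6,60.6,12))
```

```text
[0.52431033 0.15601733 0.12666912] [1.27381164 1.5656801  1.82887368] [ 0.22993761 -0.47536559  0.00546147] 0.020422578995267823
0.04346263456671471 176.67960149909874
[[0.0016, 0.0077, 0, 0], [0.0002, 0.0078, 0, 0], [-0.0011, 0.0078, 0, 0], [-0.0025, 0.0074, 0, 0], [-0.0037, 0.0069, 0, 0], [-0.0049, 0.0062, 0, 0], [-0.0058, 0.0052, 0, 0], [-0.0067, 0.0041, 0, 0], [-0.0073, 0.0029, 0, 0], [-0.0077, 0.0016, 0, 0], [-0.0078, 0.0002, 0, 0], [-0.0078, -0.0011, 0, 0]]
```

Call:
send_rows:
  moves:
    - [0.0016,0.0077,0,0]
    - [0.0002,0.0078,0,0]
    - [-0.0011,0.0078,0,0]
    - [-0.0025,0.0074,0,0]
    - [-0.0037,0.0069,0,0]
    - [-0.0049,0.0062,0,0]
    - [-0.0058,0.0052,0,0]
    - [-0.0067,0.0041,0,0]
    - [-0.0073,0.0029,0,0]
    - [-0.0077,0.0016,0,0]
    - [-0.0078,0.0002,0,0]
    - [-0.0078,-0.0011,0,0]
    - [0,0,0,0]

```text
clock: 5.1
eef_pos: [0.59, 0.1922, 0.1266]
tool_rot: [0.141, 0.99, -0.001, -0.001]
ft_force: [0.3, -5.3, 7.1]
grip_width: 0.0207
```

Run:
```python
from h import *
o=monitor.get_obs(); p=o['eef_pos']; print(p,o['ft_force'],o['ft_torque'],o['grip_width'])
v=p[:2]-[.5677,.1535]; print(np.hypot(*v),np.degrees(np.arctan2(v[1],v[0]))%360)
print(arc((.5677,.1535),.045,60.6,20.6,8))
```

```text
[0.58996341 0.19221219 0.12661101] [ 0.27062703 -5.26494255  7.13441976] [-1.17332049  0.29190911  0.03523542] 0.020695088098869805
0.04465750430644473 60.096759440757054
[[-0.0038, -0.0011, 0, 0], [-0.0036, -0.0014, 0, 0], [-0.0036, -0.0017, 0, 0], [-0.0034, -0.0020, 0, 0], [-0.0031, -0.0023, 0, 0], [-0.0030, -0.0025, 0, 0], [-0.0027, -0.0029, 0, 0], [-0.0025, -0.0030, 0, 0]]
```

Call:
send_rows:
  moves:
    - [-0.0038,-0.0011,0,0]
    - [-0.0036,-0.0014,0,0]
    - [-0.0036,-0.0017,0,0]
    - [-0.0034,-0.002,0,0]
    - [-0.0031,-0.0023,0,0]
    - [-0.003,-0.0025,0,0]
    - [0,0,0,0]

```text
clock: 5.8
eef_pos: [0.606, 0.1781, 0.1266]
tool_rot: [0.14, 0.99, 0.001, -0.001]
ft_force: [-3.1, -0.9, 7.0]
grip_width: 0.0205
```

```bash
cat > st.py <<'E'
from h import *
o=monitor.get_obs(); p=o['eef_pos']; f=o['ft_force']; print(p,f,o['grip_width'],o['clock'])
v=p[:2]-[.5677,.1535]; a=np.arctan2(v[1],v[0]); print('r',np.hypot(*v),'ang',np.degrees(a)%360,'Frad',f[0]*np.cos(a)+f[1]*np.sin(a),'Ftan ccw',-f[0]*np.sin(a)+f[1]*np.cos(a))
E
python3 st.py
```

```text
[0.60603047 0.17806325 0.12662868] [-3.08734704 -0.87871413  7.01178341] 0.020529153024329994 5.8
r 0.04552557999142746 ang 32.652903443665416 Frad -3.073514774532569 Ftan ccw 0.9259358582928275
```

Call:
send_rows:
  moves:
    - [-0.0014,-0.0014,0,0]
    - [-0.0013,-0.0015,0,0]
    - [-0.0013,-0.0015,0,0]
    - [0,0,0,0]

```text
clock: 6.2
eef_pos: [0.6088, 0.1735, 0.1267]
tool_rot: [0.139, 0.99, 0.001, -0.001]
ft_force: [-1.1, 1.1, 6.3]
grip_width: 0.0204
```

```bash
python3 st.py
```

```text
[0.60882158 0.17347799 0.12665355] [-1.13312549  1.06779942  6.28301163] 0.020445611601169894 6.2
r 0.04571765619914702 ang 25.911752566863385 Frad -0.5525965852492151 Ftan ccw 1.4556118913212794
```

Call:
send_rows:
  moves:
    - [-0.0013,-0.0015,0,0]
    - [-0.0012,-0.0016,0,0]
    - [-0.0012,-0.0016,0,0]
    - [0,0,0,0]

```text
clock: 6.6
eef_pos: [0.609, 0.173, 0.1266]
tool_rot: [0.138, 0.99, 0.005, -0.004]
ft_force: [-6.7, 12.8, 7.5]
grip_width: 0.0206
```

```bash
python3 st.py
```

```text
[0.60899901 0.17301697 0.12661006] [-6.73572827 12.76832509  7.52515892] 0.020617459008814048 6.6
r 0.04567844164351137 ang 25.294353080743655 Frad -0.6344316701458492 Ftan ccw 14.422123889688109
```

Shut against the stop: the last 6 mm of commanded travel moved the tool only 0.5 mm, and the tangential force rose to 14 N (running friction is ~2 N), at ~25° against the ~28° expected from the foot's yaw. I'll hold briefly, then compute the opening arcs.

Call:
send_rows:
  moves:
    - [-0.0008,-0.0012,0,0]
    - [0,0,0,0]
    - [0,0,0,0]

```text
clock: 6.9
eef_pos: [0.609, 0.173, 0.1266]
tool_rot: [0.137, 0.991, 0.006, -0.004]
ft_force: [-6.9, 15.0, 6.5]
grip_width: 0.0205
```

```bash
python3 st.py
python3 - <<'E'
from h import *
from scipy.optimize import least_squares
p=np.array([(.5339,.1244),(.5243,.1560),(.5900,.1922),(.6060,.1781),(.6088,.1735),(.6090,.1730)])
print(least_squares(lambda s:np.hypot(*(p-s).T)-.045,[.568,.153]).x)
print(arc((.568,.153),.045,26,26+360,20))
E
```

```text
[0.60904434 0.1729508  0.12664266] [-6.9164389  15.03148081  6.46700865] 0.02049308630797073 6.9
r 0.045691225444101244 ang 25.19504050832278 Frad 0.1404800326644633 Ftan ccw 16.545779153886386
[0.56911534 0.15232453]
[[0.0110, 0.0088, 0, 0], [0.0131, 0.0051, 0, 0], [0.0141, 0.0007, 0, 0], [0.0136, -0.0037, 0, 0], [0.0118, -0.0077, 0, 0], [0.0088, -0.0109, 0, 0], [0.0050, -0.0132, 0, 0], [0.0007, -0.0140, 0, 0], [-0.0036, -0.0136, 0, 0], [-0.0077, -0.0118, 0, 0], [-0.0110, -0.0089, 0, 0], [-0.0131, -0.0050, 0, 0], [-0.0141, -0.0007, 0, 0], [-0.0136, 0.0037, 0, 0], [-0.0118, 0.0076, 0, 0], [-0.0088, 0.0110, 0, 0], [-0.0050, 0.0131, 0, 0], [-0.0008, 0.0141, 0, 0], [0.0037, 0.0136, 0, 0], [0.0077, 0.0118, 0, 0]]
```

Call:
send_rows:
  moves:
    - [0.0016,0.0018,0,0]
    - [0.0016,0.0018,0,0]
    - [0,0,0,0]

```text
clock: 7.2
eef_pos: [0.6089, 0.1733, 0.1267]
tool_rot: [0.138, 0.99, 0.003, -0.001]
ft_force: [-2.8, 6.0, 4.5]
grip_width: 0.0208
```

```bash
python3 st.py
```

```text
[0.6089023  0.17329878 0.12666278] [-2.81131993  5.97515914  4.48299132] 0.02082810544027949 7.2
r 0.04571237103988568 ang 25.665494336468864 Frad 0.053989530925119045 Ftan ccw 6.603266739856212
```

Call:
send_rows:
  moves:
    - [0.011,0.0088,0,0]
    - [0.0131,0.0051,0,0]
    - [0.0141,0.0007,0,0]
    - [0.0136,-0.0037,0,0]
    - [0.0118,-0.0077,0,0]

```text
clock: 7.7
eef_pos: [0.5493, 0.1925, 0.1266]
tool_rot: [0.139, 0.99, 0.001, 0.0]
ft_force: [3.7, -0.6, 3.5]
grip_width: 0.0206
```

```bash
python3 st.py
```

```text
[0.54925136 0.19250999 0.126632  ] [ 3.74717    -0.61187042  3.4636023 ] 0.02055738888116875 7.7
r 0.04315241909338726 ang 115.31044620403051 Frad -2.1551338808055953 Ftan ccw -3.125870495650425
```

Call:
send_rows:
  moves:
    - [0.0088,-0.0109,0,0]
    - [0.005,-0.0132,0,0]
    - [0.0007,-0.014,0,0]
    - [-0.0036,-0.0136,0,0]
    - [-0.0077,-0.0118,0,0]
    - [-0.011,-0.0089,0,0]
    - [-0.0131,-0.005,0,0]
    - [-0.0141,-0.0007,0,0]
    - [-0.0136,0.0037,0,0]
    - [-0.0118,0.0076,0,0]
    - [-0.0088,0.011,0,0]
    - [-0.005,0.0131,0,0]
    - [-0.0008,0.0141,0,0]
    - [0.0037,0.0136,0,0]
    - [0.0077,0.0118,0,0]
    - [0,0,0,0]

```text
clock: 9.3
eef_pos: [0.6106, 0.1697, 0.1266]
tool_rot: [0.14, 0.99, 0.0, 0.0]
ft_force: [0.1, 2.8, 6.8]
grip_width: 0.0208
```

```bash
python3 st.py
python3 - <<'E'
from h import *
a,_=snap('side'); b,_=snap('top')
cv2.imwrite('pics/s3.png',cv2.resize(a[150:330,170:370],None,fx=3,fy=3))
cv2.imwrite('pics/t3.png',cv2.resize(b[130:300,130:360],None,fx=3,fy=3))
E
```

```text
[0.61059597 0.16966967 0.12664283] [0.1109991  2.76701806 6.82052159] 0.020804970217677923 9.3
r 0.04584236881744379 ang 20.653971620810783 Frad 1.0798565202630117 Ftan ccw 2.5500234563118944
```

View pics/s3.png

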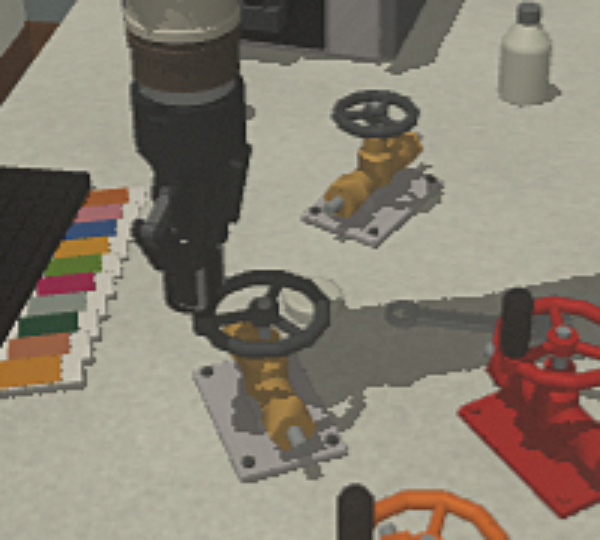

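View pics/t3.png

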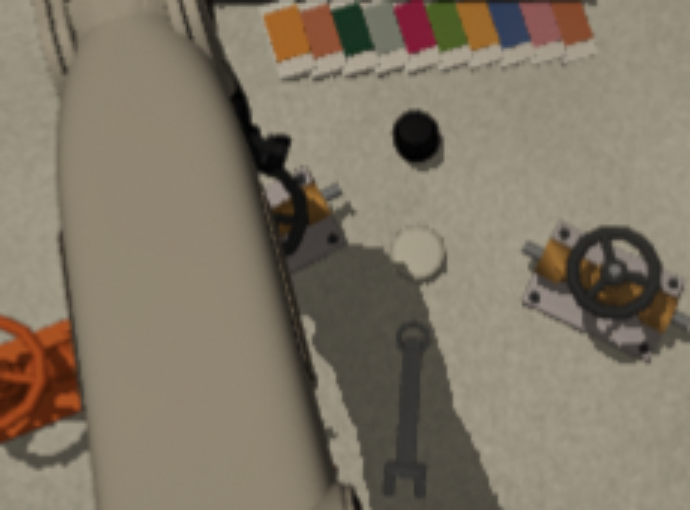

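The handle is still gripped at side crop (200,300), the wheel made one turn, and the vent, tile, trap and spanner are undisturbed. Now the second turn.

Call:
send_rows:
  moves:
    - [0.011,0.0088,0,0]
    - [0.0131,0.0051,0,0]
    - [0.0141,0.0007,0,0]
    - [0.0136,-0.0037,0,0]
    - [0.0118,-0.0077,0,0]
    - [0.0088,-0.0109,0,0]
    - [0.005,-0.0132,0,0]
    - [0.0007,-0.014,0,0]
    - [-0.0036,-0.0136,0,0]
    - [-0.0077,-0.0118,0,0]
    - [-0.011,-0.0089,0,0]
    - [-0.0131,-0.005,0,0]
    - [-0.0141,-0.0007,0,0]
    - [-0.0136,0.0037,0,0]
    - [-0.0118,0.0076,0,0]
    - [-0.0088,0.011,0,0]
    - [-0.005,0.0131,0,0]
    - [-0.0008,0.0141,0,0]
    - [0.0037,0.0136,0,0]
    - [0.0077,0.0118,0,0]

```text
clock: 11.4
eef_pos: [0.6117, 0.167, 0.1266]
tool_rot: [0.141, 0.99, -0.002, 0.001]
ft_force: [1.3, -2.9, 6.9]
grip_width: 0.0205
```

```bash
python3 st.py
```

```text
[0.61166259 0.16702531 0.12662478] [ 1.34841585 -2.90434254  6.90262417] 0.020532398459484517 11.4
r 0.04599611839279997 ang 17.100774409133592 Frad 0.43476974281092373 Ftan ccw -3.172444821729314
```

Call:
send_rows:
  moves:
    - [0.0015,0.0017,0,0]
    - [0.0015,0.0017,0,0]
    - [0.0015,0.0017,0,0]
    - [0,0,0,0]
    - [0,0,0,0]

```text
clock: 11.9
eef_pos: [0.6087, 0.1737, 0.1267]
tool_rot: [0.141, 0.99, -0.001, 0.001]
ft_force: [2.9, -0.5, 5.8]
grip_width: 0.0204
```

```bash
python3 st.py
```

```text
[0.6086669  0.17368572 0.1266505 ] [ 2.89286233 -0.47997865  5.80141436] 0.02039242198562738 11.9
r 0.04567001545302965 ang 26.230955871085502 Frad 2.3828084649805676 Ftan ccw -1.7091681476164524
```

Run:
```python
from h import *
a0,_=load('side')
a,d=snap('side'); b,_=snap('top')
cv2.imwrite('pics/s4.png',cv2.resize(a[190:290,190:310],None,fx=5,fy=5))
cv2.imwrite('pics/t4.png',cv2.resize(b[130:300,180:450],None,fx=2.9,fy=2.9))
print('diff side vs after turn 1, px>25:',(cv2.absdiff(a0,a).max(2)>25).sum())
o=monitor.get_obs(); print(o['eef_pos'],o['joint_vel'].round(4),o['ft_force'])
print('expected handle base/top px',proj('side',[[.6077,.1746,.113],[.6077,.1746,.163]]))
```

```text
diff side vs after turn 1, px>25: 3454
[0.60868303 0.17367591 0.12666916] [-0.0003 -0.001  -0.0011  0.001  -0.0013  0.0015] [ 1.95899715 -0.15052498  6.51784006]
expected handle base/top px [[237.92132187 254.87011746]
 [236.68661127 236.19480886]]
```

View pics/s4.png

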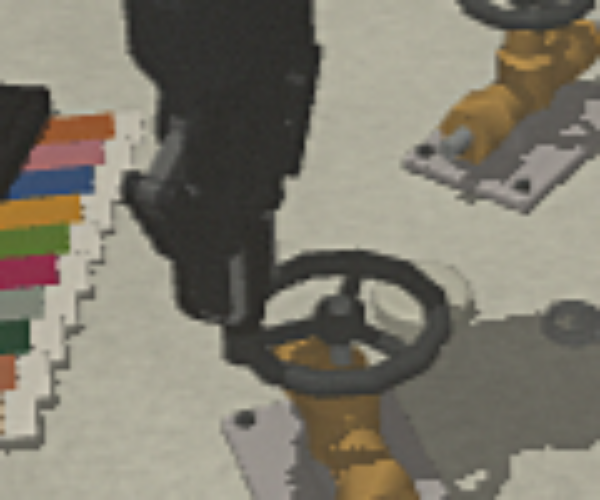

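View pics/t4.png

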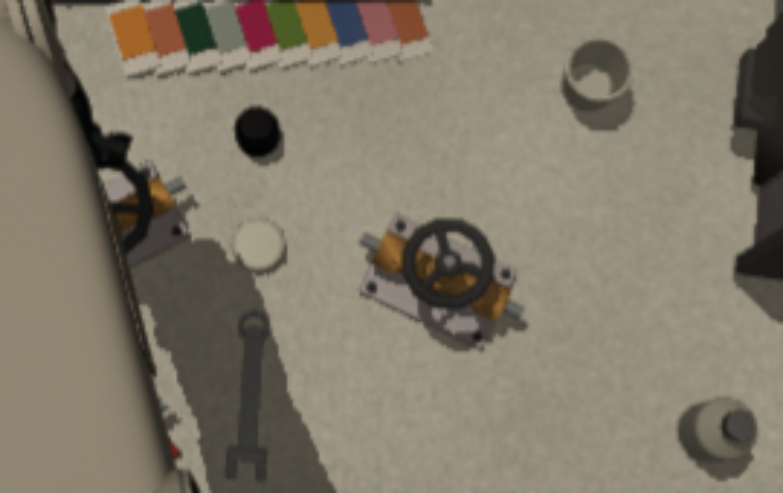

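The handle base shows at side px ~(238,258), against (238,255) predicted for two turns open. The grip holds at 20 mm, the arm is still, and the bystanders and vent look unmoved. Handing in.

```bash
python3 -c "
from workcell import order; print(order.job_done())"
```

```text
the job is handed in; nothing more can be done
None
```

I shut the purge valve against its stop, backed it off two full turns anticlockwise, and handed the job in with the fingers still gripping the crank handle. No verdict was reported.

- **Shut:** I turned the wheel about 195° clockwise until it stopped. At the stop the tangential force rose to about 16 N, against 1–3 N while turning, and the tool stood still at 25.2–25.3° about the stem.
- **Opened:** The tool ended at 26.2°, which puts the wheel about 0.02 rad past two turns, within the 0.3 rad allowed. That comes from the tool position; I did not measure the wheel separately.
- **Grip:** The finger opening was 20.4 mm on the 22 mm handle. The grasp point was about 8 mm above the handle's centre, and the arm was at rest.
- **Surroundings:** In the last pictures the vent valve, tile, trap, cup, spanner and cleaner looked undisturbed. I judged that by eye and did not measure it.
- **Disagreements:**
  - The two cameras differed by 3–4 mm in y on the hub, so I used a mean.
  - The stop came at about 25° where the foot's yaw predicted 28°, which fits that calibration error.
  - Each commanded turn fell a few degrees short, and I corrected this at the end.

The job was handed in at about 12 s of the 54 s allowed.

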